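# Clear the offcut and lift the cart's tongue off its hitch ball

## Robot

A 6-joint arm with a two-finger parallel gripper is mounted at the origin on the work surface. World frame = base frame: x ahead of the robot, y to its left, z up, the work surface at z = 0. Lengths are in m, angles in degrees, forces in N, time in s.
With the tool pointing down it reaches from about 0.275 to 1 m from the base axis. Payload 8.4 kg.
Tool frame: the origin (TCP) lies on the mounting face of the last link; the fingertips stand 173 mm ahead of it and the grasp point (between the pads) lies 155 mm ahead of it; z points along the fingers, y is the line along which they close (so a half turn about z gives the same grasp; the last joint's range is limited). The gripper opens to 85 mm and grips with 20 to 120 N. Pads are 22 mm wide; open, the fingers measure 114 mm over their backs; the gripper's body (76 mm by 85 mm) begins 54 mm behind the grasp point. The pads swing forward as they close: fully open they stand 13 mm farther back than shut.
Start: joints at [-67.174, 20.225, 93.587, -0, 66.188, -0.138], TCP at [0.244, -0.575, 0.405] pointing down, gripper open.
Joint ranges: [-150.9, 150.9], [-52.94, 120.26], [3.33, 152.33], [-74.26, 254.26], [0, 154.13], [-172.89, 172.89]. Speed limits (degrees/s): [127.2, 127.2, 159.86, 180, 180, 180].

## Interface

Orientations are given as a 3x3 rotation matrix whose columns are the frame's x, y, z axes.
In Python, from cell import monitor, snapshot, camera_model, r gives the robot as it stands. The module is installed in compiled form; this text tells all that it offers.
- The arm moves only by the tool carry_out, never from a script. Its argument "commands" is a list of rows, each an object with "grip": the closure, from 0 (fully open) to 1 (shut); "xyz": the shift along the world's x, y, z in m, a list of three; "rot": the turn, a rotation vector about the world's x, y, z in rad, a list of three. In form: [{"grip": grip, "xyz": [x, y, z], "rot": [rx, ry, rz]}, ...]. A call has 1 to 5 rows; each row is the pose to reach, as a shift and turn from the pose commanded when the call began; what a row does not reach only later rows make up. A row lasts 1/10 s, in which the tool goes at most 50 mm and 8.59 degrees, less where a joint would pass 70% of its speed; a pose out of reach is approached as far as the arm can. A call with a gripper value outside its range is refused whole. The fingers move at their own pace and stop on an object; "force" is the grip in N (left out, the last holds). Time passes only in rows, so rows that repeat a pose let the fingers close. It gives the time, the measured TCP pose, the force, the opening and the grip force at its end, in the units of the state.
- monitor.state(): the state, without advancing time (a new reading comes with each control period).
- snapshot(name): name is "scene" or "top" or "wrist"; returns the picture (400x640x3 uint8, red, green, blue); there is no depth.
- camera_model(name): a dict with "fx", "fy", "cx", "cy" (pixels), "R" (3x3) and "t" (3): a world point X has camera coordinates R X + t; the wrist camera has in their place "T_tool_cam" (4x4, takes a point from camera to tool coordinates, whose origin is the TCP and whose axes are the flange's). Camera axes: x right, y down, z forward; pixel columns grow to the right and rows downward; lengths in m; the calibration is good to about 2 mm. A picture is of the moment at which its call begins: read the wrist's pose just before it. camera_model takes no time and is no camera call.
- r.sign_off(): hands the job in; it is judged then, once.
The state is a dict: "time": time; "joint_pos": joint angles; "qvel": joint speeds; "effort": joint torques, N m; "eef_pos": TCP position; "orientation": TCP orientation; "wrist_force": force on the tool from outside, world axes, zero at the start; "moment": the same for the moment, N m; "gripper_width": finger opening in m; "grasp_force": force on a finger pad.
Only numpy, scipy, OpenCV 4.12 (cv2) and the standard library are available. Lean on these libraries where they do the work, as an engineer would, in place of code of your own. Each camera call takes 0.05 s, during which the arm holds its last target. There are 200 camera calls.

## Task

Take the black tube offcut that stands in front of the hitch latch and put it in the open grey tray. Then pull the latch sideways by its upright tab against its spring, and lift the tongue off the ball so that the coupler is raised by at least 60 mm. Finish while still holding the tongue raised and still, and leave the other things on the bench where they are.

Things in the scene. Friction and masses are not known exactly. Their poses are not given: they have to be found in the camera images.
- rig: A plywood board, fixed to the table, 260 x 640 mm and 18 mm thick, with a steel ball mount near one end and the white plastic nose of a cart at the other. Origin: on the table, under the ball's vertical axis. z is up, +y runs along the board from the ball towards the white nose (roughly to the robot's left), +x is the side to which the latch is pulled (roughly away from the robot).
- ball (a point): Centre of the 50 mm hitch ball, 93 mm above the table, fixed. The ball's underside is cut flat and the latch's jaw hooks below it.
- hinge (a point): Middle of the tongue's hinge, fixed, 93 mm above the table, 270 mm from the ball along the rig's +y; the hinge axis is level, along the rig's x.
- tongue (a joint): Angle of the tongue, the aluminium lattice bar with a steel coupler (66 x 76 mm, roof 130 mm above the table) over the ball: 0 when it lies level on the ball, growing as the coupler is raised, up to 0.7 rad (0.3 rad raises it 80 mm). Not sprung, so it falls back when let go. Lifting at the latch tab takes about 4 to 7 N. It cannot rise beyond a millimetre or two while the latch is home.
- latch (a joint): Travel of the spring latch, which slides on the coupler along the rig's +x and rides up with the tongue: 0 when home under the ball, 0.018 m at its stop; it frees the ball from about 0.011 m. The spring pulls it back with 6 N at home and 11 N at the stop, and takes it home as soon as it is let go.
- latch_tab (a point): Point to grip on the latch's upright steel tab, 16 mm below the tab's top. The tab is 10 mm thick along the rig's x and 30 mm wide along the rig's y. With the tongue down this point is 152 mm above the table, 77 mm from the ball's axis on the rig's +x side. The coupler's roof lies 39 mm inward of the tab's inner face and 22 mm lower than this point. Its axes are those of the rig, turning with the tongue.
- tube_center (a point): Centre (half-way up) of the black steel tube offcut, 40 mm across, 155 mm long, 3 mm wall, about 0.25 to 0.5 kg, standing upright on the board (top 173 mm above the table), 6 to 16 mm outside the latch tab and so in the latch's way. z is along the tube.
- tray_in (a point): Centre of the inner floor (4 mm above the table) of the open grey offcuts tray, 160 x 160 mm outside, walls 4 mm thick and 50 mm high, standing on the table to the robot's right. It does not move. A black closed case of about the same outline stands beside it, nearer or farther.
- nut: Bystander, to be left alone: brass hex nut, 36 mm across, 16 mm tall, lying flat on the board beside the ball mount.
- socket: Bystander, to be left alone: steel socket, 26 mm across, 34 mm tall, standing on the board beside the tongue.
- wrench: Bystander, to be left alone: steel wrench lying flat on the table, beyond the tray.
- tape: Bystander, to be left alone: black tape roll, 100 mm across, 40 mm tall, flat at the far side.
Things that resemble listed ones, but are neither listed nor needed, are in the scene too. Of the things shaped like the part that bears tube_center, the dark steel one is meant.

How it is judged (in metres and radians):
On the way, in this order (a step that is already met when the one before it is completed fails the run):
1. the tube lies or stands in the grey tray, let go (x of tube_center in the frame of tray_in between -0.076 and 0.076 m and y of tube_center in the frame of tray_in between -0.076 and 0.076 m and z of tube_center in the frame of tray_in below 0.095 m and contact force between the fingers and tube below 0.2 N and linear speed of tube below 0.1 m/s), for 0.2 s.
2. the latch is pulled clear of the ball while the tongue is still down (value of joint latch above 0.009 m and value of joint tongue below 0.05 rad), for 0.05 s.
At the end, for the whole second after the job is handed in: The tongue is held by the fingers (over 1 N) at more than 0.22 rad, that is with the coupler some 60 mm up, at rest (under 0.05 rad/s); the tube is in the grey tray, its centre inside the walls and less than 95 mm above the tray's floor, let go and at rest (all of step 1 and value of joint tongue above 0.22 rad and velocity of joint tongue between -0.05 and 0.05 rad/s and contact force between the fingers and tongue above 1 N); the arm keeps its last pose, push and grip.
It fails at once if one of the bystanders is moved by more than 40 mm (distance of any of nut, socket, wrench, tape from where it was at the start of the episode above 0.04 m).
It also fails if it takes over 54 s, if anything falls off the work surface, if the arm or the gripper's body presses on something with over 40 N, if the wrist force passes 120 N, or if a joint passes its speed limit or range.

## Working session

There is one attempt and no reset: what is moved stays moved. The work goes in short steps, Python scripts to look and compute and a tool call to move; the robot and the scene stay as the last step left them, time stands still between calls to the robot, and variables do not carry over. Pictures are saved under pics/ and viewed, at most 10 in all, crops included, and the job is handed in when it is done.

Besides the shell and the picture viewer there is one more tool, called after ">>>" as name(argument=value, ...) on one line, values as JSON. carry_out: Moves the arm, as the interface text tells. Its arguments: {"type":"object","properties":{"commands":{"type":"array","items":{"type":"object","properties":{"grip":{"type":"number"},"xyz":{"type":"array","items":{"type":"number"}},"rot":{"type":"array","items":{"type":"number"}}}}},"force":{"type":"number"}},"required":["commands"]}

```bash
mkdir -p pics; python3 - <<'E'
from cell import monitor, snapshot, camera_model, r
import cv2
for n in("scene","top"):
    cv2.imwrite(f"pics/{n}0.png",cv2.resize(snapshot(n)[:,:,::-1],(800,500),interpolation=cv2.INTER_CUBIC))
    print(n,camera_model(n))
print(camera_model("wrist"))
print(monitor.state())
E
```

```text
scene {'fx': 409.6369861389726, 'fy': 409.6369861389726, 'cx': 317.8833702316773, 'cy': 195.7257973546636, 'R': array([[ 0.02997115,  0.99947799,  0.01206137],
       [ 0.68779246, -0.01186586, -0.7258104 ],
       [-0.7252884 ,  0.03004909, -0.68778906]]), 't': array([-0.02529395, -0.30972221,  1.54598739])}
top {'fx': 461.23295616086875, 'fy': 461.23295616086875, 'cx': 320.61143410163504, 'cy': 201.55681813429382, 'R': array([[-0.01171107, -0.99970133, -0.02145019],
       [-0.99127563,  0.01442348, -0.1310137 ],
       [ 0.13128395,  0.01972874, -0.99114848]]), 't': array([0.01659618, 0.59777584, 1.17650652])}
{'fx': 290.1884763223984, 'fy': 290.1884763223984, 'cx': 319.69362896169025, 'cy': 203.66954318298664, 'T_tool_cam': array([[ 5.62523505e-04, -9.50849337e-01, -3.09653391e-01,
         7.76774036e-02],
       [ 9.99999469e-01,  2.67376961e-04,  9.95590583e-04,
        -3.13467854e-04],
       [-8.63862463e-04, -3.09653787e-01,  9.50848982e-01,
         3.16024918e-02],
       [ 0.00000000e+00,  0.00000000e+00,  0.00000000e+00,
         1.00000000e+00]])}
{'time': 0.1, 'joint_pos': array([-6.71724978e+01,  2.02577263e+01,  9.36252195e+01,  1.15343749e-03,
        6.61880850e+01, -1.36985652e-01]), 'qvel': array([ 0.02739552, -0.14803168, -0.08165433,  0.05006266,  0.00046994,
       -0.03048202]), 'effort': array([-7.83305059e-04, -6.06358910e+01, -3.42818105e+01, -8.45603950e-05,
        3.91529786e-03, -1.64836098e-05]), 'eef_pos': array([ 0.24377441, -0.57526365,  0.40404224]), 'orientation': array([[ 9.20750034e-01,  3.90152739e-01, -4.63984182e-04],
       [ 3.90153014e-01, -9.20749316e-01,  1.14976658e-03],
       [ 2.13714609e-05, -1.23967244e-03, -9.99999231e-01]]), 'wrist_force': array([-0.01918411,  0.45072983,  1.05047877]), 'moment': array([ 0.01708831, -0.02386278,  0.01863387]), 'grasp_force': 0.0, 'gripper_width': 0.08562959530436605}
```

View pics/scene0.png

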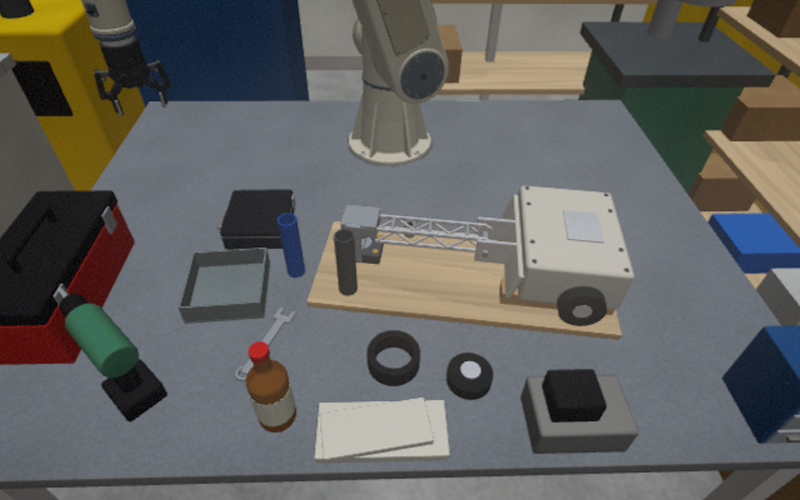

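View pics/top0.png

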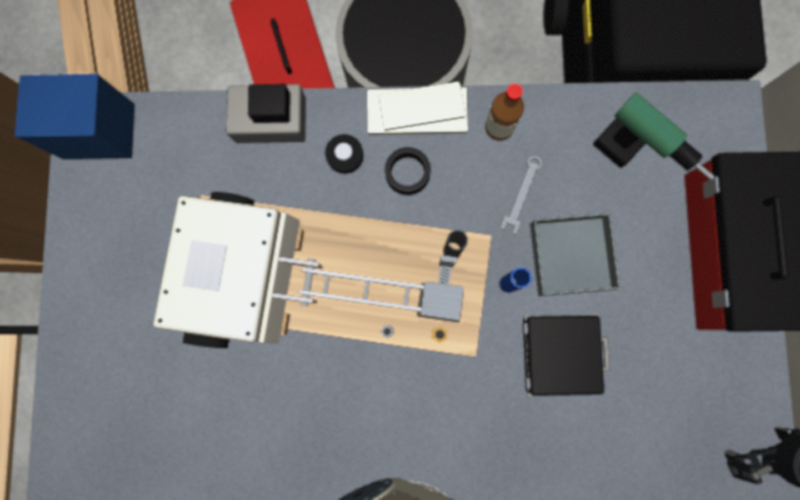

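Scene picture: the tube stands around (346,262) px and the coupler is at (362,220). The tray is at (226,285), with the black case beyond it and a blue decoy tube at (291,245). In the top view the tube top is at (456,241), the tab at about (445,262), the coupler at (441,301) and the tray at (574,255). I'll enlarge the top view next.

```bash
python3 - <<'E'
from cell import snapshot
import cv2
a=snapshot("top")[:,:,::-1]
cv2.imwrite("pics/top1.png",cv2.resize(a[170:290,330:510],(800,533),interpolation=cv2.INTER_CUBIC))
a=snapshot("scene")[:,:,::-1]
cv2.imwrite("pics/sc1.png",cv2.resize(a[155:245,240:360],(800,600),interpolation=cv2.INTER_CUBIC))
E
```

```text
(no output)
```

View pics/top1.png

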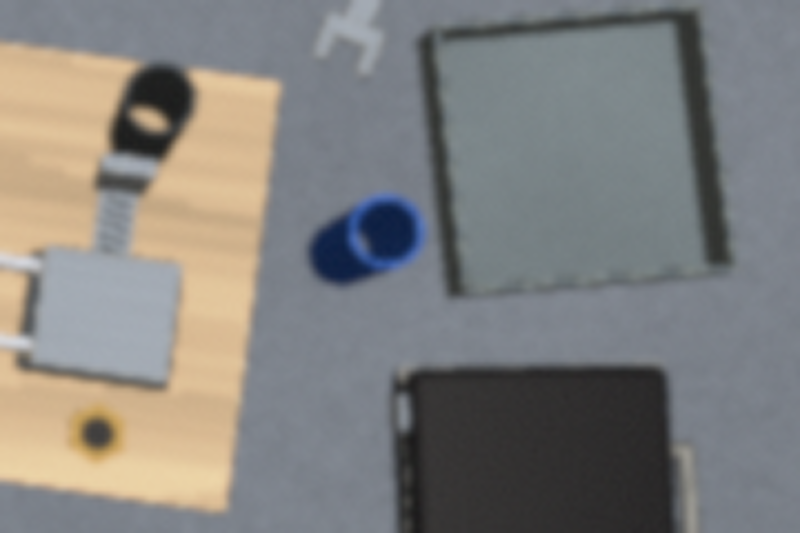

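View pics/sc1.png

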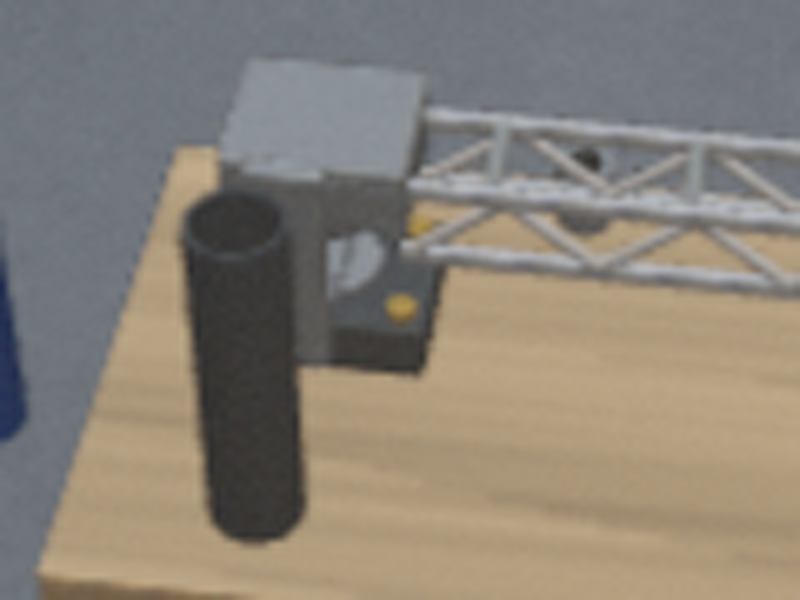

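The top crop shows the tube's top ring at (157,101), the tab top at (130,165), and roof corners near (42,248), (180,263), (165,386) and (30,368). Tray rim corners are (423,32), (697,11), (732,266) and (452,296), and board corners are (282,80) and (228,512). In the scene crop the tube top is at (235,226) and its base at about (256,512).

```bash
cat > h.py <<'E'
import numpy as np
from cell import camera_model
def back(n,u,v,z):
    c=camera_model(n);R=c["R"];C=-R.T@c["t"]
    d=R.T@np.array([(u-c["cx"])/c["fx"],(v-c["cy"])/c["fy"],1]);return C+d*(z-C[2])/d[2]
def proj(n,X):
    c=camera_model(n);p=c["R"]@np.asarray(X)+c["t"];return np.array([c["fx"]*p[0]/p[2]+c["cx"],c["fy"]*p[1]/p[2]+c["cy"]])
T=lambda u,v,z:back("top",330+u/4.4444-.4,170+v/4.4444-.4,z)
S=lambda u,v,z:back("scene",240+u/6.667-.4,155+v/6.667-.4,z)
E
python3 - <<'E'
from h import *
np.set_printoptions(precision=4,suppress=True)
print("tube",T(157,101,.173),S(235,226,.173),S(256,512,.018))
roof=np.array([T(42,248,.13),T(180,263,.13),T(165,386,.13),T(30,368,.13)]);print("roof",roof,roof.mean(0))
rs=np.array([S(250,60,.13),S(425,75,.13),S(408,178,.13),S(220,165,.13)]);print("roofS",rs,rs.mean(0))
print("tab",T(130,165,.168))
tr=np.array([T(423,32,.05),T(697,11,.05),T(732,266,.05),T(452,296,.05)]);print("tray",tr,tr.mean(0))
b=[T(282,80,.018),T(228,512,.018)];print("board",b);d=b[0]-b[1];print(np.linalg.norm(d),np.degrees(np.arctan2(d[1],d[0])))
E=T(0,43,.018);d=E-b[0];print("yaw from long edge",np.degrees(np.arctan2(-d[0],d[1])))
print("blue",T(385,232,.155))
E
```

```text
tube [ 0.6006 -0.0981  0.173 ] [ 0.6059 -0.0984  0.173 ] [ 0.6058 -0.0994  0.018 ]
roof [[ 0.5271 -0.037   0.13  ]
 [ 0.5179 -0.1118  0.13  ]
 [ 0.4517 -0.102   0.13  ]
 [ 0.4622 -0.0294  0.13  ]] [ 0.4897 -0.07    0.13  ]
roofS [[ 0.4579 -0.1017  0.13  ]
 [ 0.4687 -0.0299  0.13  ]
 [ 0.5321 -0.0369  0.13  ]
 [ 0.5232 -0.1107  0.13  ]] [ 0.4955 -0.0698  0.13  ]
tab [ 0.5674 -0.0835  0.168 ]
tray [[ 0.658  -0.2651  0.05  ]
 [ 0.668  -0.4261  0.05  ]
 [ 0.5177 -0.4374  0.05  ]
 [ 0.5024 -0.2754  0.05  ]] [ 0.5865 -0.351   0.05  ]
board [array([ 0.6358, -0.1858,  0.018 ]), array([ 0.379 , -0.1459,  0.018 ])]
0.2598082940337772 -8.84426310852739
yaw from long edge -8.481414417101591
blue [ 0.5312 -0.2186  0.155 ]
```

The rig is yawed about -8.5°. The tube is at (0.603, -0.098), the tab near (0.569, -0.082) and the tray at (0.589, -0.351). I'll approach now.

>>> carry_out(commands=[{"grip": 0,"xyz": [0.03,0.04,0],"rot": [0,0,-0.11]},{"grip": 0,"xyz": [0.06,0.08,0],"rot": [0,0,-0.22]},{"grip": 0,"xyz": [0.09,0.12,0],"rot": [0,0,-0.33]},{"grip": 0,"xyz": [0.12,0.16,0],"rot": [0,0,-0.44]},{"grip": 0,"xyz": [0.15,0.2,0],"rot": [0,0,-0.549]}], force=50)

```text
time: 0.7
eef_pos: [0.3946, -0.3738, 0.4047]
orientation: [[0.988, -0.153, 0.0], [-0.153, -0.988, -0.0], [0.0, 0.0, -1.0]]
wrist_force: [0.4, -0.1, 0.1]
gripper_width: 0.0854
grasp_force: 0.0
```

>>> carry_out(commands=[{"grip": 0,"xyz": [0.03,0.04,0],"rot": [0,0,0]},{"grip": 0,"xyz": [0.06,0.08,0],"rot": [0,0,0]},{"grip": 0,"xyz": [0.09,0.12,0],"rot": [0,0,0]},{"grip": 0,"xyz": [0.12,0.16,0],"rot": [0,0,0]},{"grip": 0,"xyz": [0.15,0.2,0],"rot": [0,0,0]}])

```text
time: 1.2
eef_pos: [0.5447, -0.1736, 0.4047]
orientation: [[0.989, -0.148, 0.0], [-0.148, -0.989, -0.0], [0.0, 0.0, -1.0]]
wrist_force: [0.4, -1.2, 0.5]
gripper_width: 0.0854
grasp_force: 0.0
```

>>> carry_out(commands=[{"grip": 0,"xyz": [0.03,0.04,0],"rot": [0,0,0]},{"grip": 0,"xyz": [0.059,0.077,0],"rot": [0,0,0]},{"grip": 0,"xyz": [0.059,0.077,0],"rot": [0,0,0]}])

```text
time: 1.5
eef_pos: [0.6055, -0.0942, 0.4045]
orientation: [[0.99, -0.144, 0.002], [-0.144, -0.99, 0.001], [0.001, -0.002, -1.0]]
wrist_force: [-0.6, -0.5, 0.3]
gripper_width: 0.0856
grasp_force: 0.0
```

```bash
cat >> h.py <<'E'
from cell import monitor
def wproj(X,s):
    c=camera_model("wrist");M=c["T_tool_cam"];q=s["orientation"].T@(np.asarray(X)-s["eef_pos"]);p=M[:3,:3].T@(q-M[:3,3])
    return np.array([c["fx"]*p[0]/p[2]+c["cx"],c["fy"]*p[1]/p[2]+c["cy"]])
E
python3 - <<'E'
from h import *
from cell import snapshot
import cv2
s=monitor.state();a=snapshot("wrist")[:,:,::-1].copy()
print(s["eef_pos"],s["orientation"],s["joint_pos"])
for X in([.603,-.098,.173],[.603,-.098,.018],[.569,-.0822,.168],[.4925,-.07,.13]):
    u=wproj(X,s);print(u);cv2.drawMarker(a,tuple(int(i) for i in u),(0,0,255),1,8)
cv2.imwrite("pics/w1.png",cv2.resize(a,(800,500)))
E
```

```text
[ 0.60553188 -0.09424983  0.40448473] [[ 0.98963505 -0.14359618  0.00161555]
 [-0.14359834 -0.98963519  0.00130891]
 [ 0.00141085 -0.00152733 -0.99999784]] [-9.01169683 19.13952498 95.18521551  0.09725812 65.59561564 89.20424723]
[324.56478816 223.02758006]
[322.66224209 176.92993812]
[310.67964194 262.74617444]
[311.43483036 312.44995404]
```

View pics/w1.png

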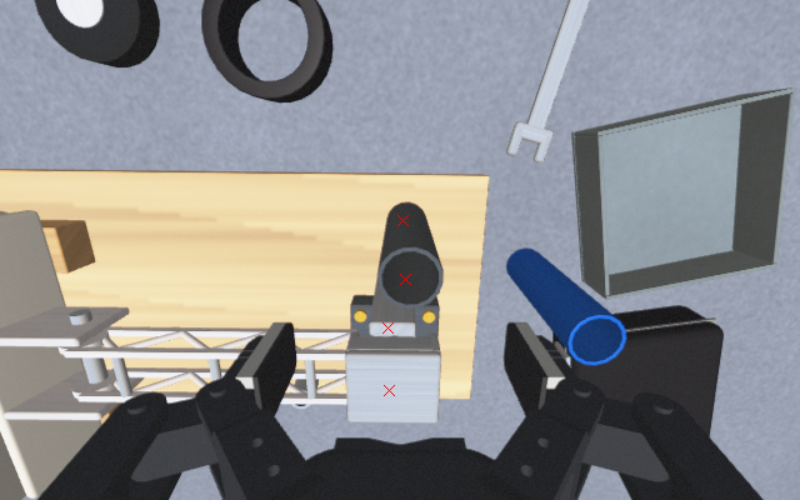

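The wrist view has the tube top at (412,276) and the tab at (392,328). The predicted markers are about 3 mm off towards +y, so the corrected positions are tube (0.604, -0.101) and tab (0.569, -0.0845). The fingers straddle the tube, so I'll descend.

>>> carry_out(commands=[{"grip": 0,"xyz": [0.001,-0.003,0],"rot": [0,0,0]},{"grip": 0,"xyz": [0.001,-0.003,-0.03],"rot": [0,0,0]},{"grip": 0,"xyz": [0.001,-0.003,-0.06],"rot": [0,0,0]},{"grip": 0,"xyz": [0.001,-0.003,-0.09],"rot": [0,0,0]},{"grip": 0,"xyz": [0.001,-0.003,-0.107],"rot": [0,0,0]}])

```text
time: 2.05
eef_pos: [0.6022, -0.1032, 0.2954]
orientation: [[0.989, -0.15, -0.003], [-0.15, -0.989, 0.0], [-0.003, 0.0, -1.0]]
wrist_force: [-0.5, 0.9, 0.7]
gripper_width: 0.0852
grasp_force: 0.0
```

>>> carry_out(commands=[{"grip": 0,"xyz": [0,0,0],"rot": [0,0,0]},{"grip": 0,"xyz": [0,0,0],"rot": [0,0,0]}])

```text
time: 2.25
eef_pos: [0.6035, -0.1027, 0.2981]
orientation: [[0.989, -0.149, -0.0], [-0.149, -0.989, -0.0], [-0.0, 0.0, -1.0]]
wrist_force: [0.3, 0.5, 0.4]
gripper_width: 0.0855
grasp_force: 0.0
```

>>> carry_out(commands=[{"grip": 1,"xyz": [0,0,0],"rot": [0,0,0]},{"grip": 1,"xyz": [0,0,0],"rot": [0,0,0]},{"grip": 1,"xyz": [0,0,0],"rot": [0,0,0]},{"grip": 1,"xyz": [0,0,0],"rot": [0,0,0]},{"grip": 1,"xyz": [0,0,0],"rot": [0,0,0]}], force=60)

```text
time: 2.75
eef_pos: [0.6043, -0.1013, 0.2989]
orientation: [[0.989, -0.147, 0.002], [-0.147, -0.989, -0.0], [0.002, -0.0, -1.0]]
wrist_force: [0.3, -0.3, 5.0]
gripper_width: 0.0395
grasp_force: 59.7
```

>>> carry_out(commands=[{"grip": 1,"xyz": [0,0,0],"rot": [0,0,0]},{"grip": 1,"xyz": [0,0,0],"rot": [0,0,0]},{"grip": 1,"xyz": [0,0,0.01],"rot": [0,0,0]}])

```text
time: 3.05
eef_pos: [0.6033, -0.1012, 0.3071]
orientation: [[0.989, -0.147, -0.002], [-0.147, -0.989, 0.0], [-0.002, -0.0, -1.0]]
wrist_force: [0.3, 0.2, -2.9]
gripper_width: 0.0393
grasp_force: 60.8
```

>>> carry_out(commands=[{"grip": 1,"xyz": [0,0,0.03],"rot": [0,0,0]},{"grip": 1,"xyz": [0,0,0.07],"rot": [0,0,0]},{"grip": 1,"xyz": [0,0,0.11],"rot": [0,0,0]},{"grip": 1,"xyz": [0,0,0.15],"rot": [0,0,0]},{"grip": 1,"xyz": [0,0,0.165],"rot": [0,0,0]}])

```text
time: 3.55
eef_pos: [0.6042, -0.1015, 0.4773]
orientation: [[0.989, -0.148, 0.006], [-0.148, -0.989, -0.001], [0.006, 0.0, -1.0]]
wrist_force: [0.6, 0.2, -3.7]
gripper_width: 0.0393
grasp_force: 61.3
```

>>> carry_out(commands=[{"grip": 1,"xyz": [0,-0.03,0],"rot": [0,0,0]},{"grip": 1,"xyz": [-0.005,-0.07,0],"rot": [0,0,0]},{"grip": 1,"xyz": [-0.01,-0.11,0],"rot": [0,0,0]},{"grip": 1,"xyz": [-0.015,-0.15,0],"rot": [0,0,0]},{"grip": 1,"xyz": [-0.015,-0.19,0],"rot": [0,0,0]}])

```text
time: 4.05
eef_pos: [0.5879, -0.2928, 0.4713]
orientation: [[0.989, -0.148, -0.002], [-0.148, -0.989, 0.001], [-0.002, -0.001, -1.0]]
wrist_force: [1.6, -0.9, -3.3]
gripper_width: 0.0392
grasp_force: 61.4
```

>>> carry_out(commands=[{"grip": 1,"xyz": [0,-0.03,0],"rot": [0,0,0]},{"grip": 1,"xyz": [0,-0.05,0],"rot": [0,0,0]},{"grip": 1,"xyz": [0,-0.06,0],"rot": [0,0,0]},{"grip": 1,"xyz": [0,-0.06,0],"rot": [0,0,0]}])

```text
time: 4.45
eef_pos: [0.5888, -0.3519, 0.4718]
orientation: [[0.989, -0.149, -0.001], [-0.149, -0.989, 0.001], [-0.001, -0.001, -1.0]]
wrist_force: [-0.9, 1.1, -3.7]
gripper_width: 0.0392
grasp_force: 61.5
```

```bash
python3 - <<'E'
from h import *
from cell import snapshot
import cv2
s=monitor.state();print(s["eef_pos"],s["wrist_force"],s["gripper_width"])
a=snapshot("scene")[:,:,::-1];cv2.imwrite("pics/sc2.png",cv2.resize(a[120:270,110:310],(800,600),interpolation=cv2.INTER_CUBIC))
E
```

```text
[ 0.58878156 -0.35192976  0.47181032] [-0.86164276  1.14064046 -3.74949608] 0.039203395168327666
```

View pics/sc2.png

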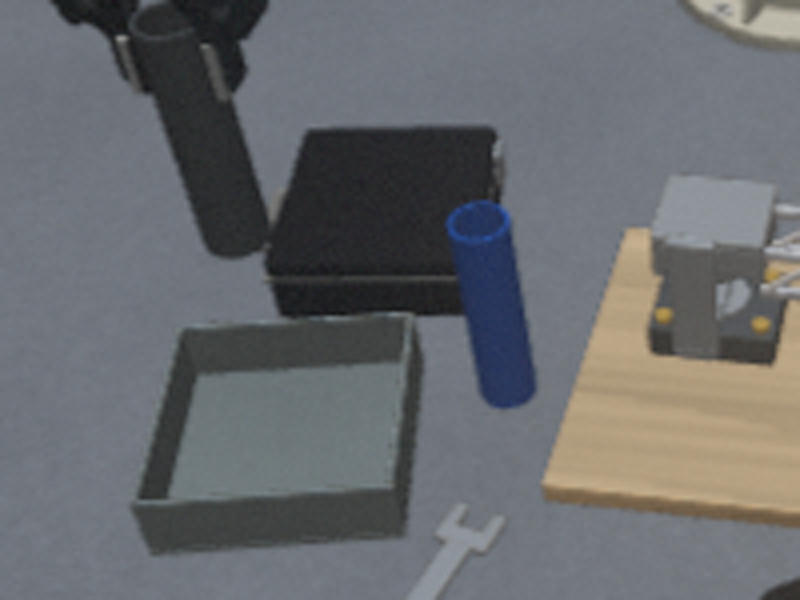

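The tube is held above the tray, with the tray rim at (180,330) to (415,315). The case and the blue tube are untouched, so I'll lower straight down.

>>> carry_out(commands=[{"grip": 1,"xyz": [0,0,-0.03],"rot": [0,0,0]},{"grip": 1,"xyz": [0,0,-0.07],"rot": [0,0,0]},{"grip": 1,"xyz": [0,0,-0.11],"rot": [0,0,0]},{"grip": 1,"xyz": [0,0,-0.14],"rot": [0,0,0]},{"grip": 1,"xyz": [0,0,-0.165],"rot": [0,0,0]}])

```text
time: 5.0
eef_pos: [0.5888, -0.3493, 0.3058]
orientation: [[0.989, -0.146, -0.002], [-0.146, -0.989, 0.002], [-0.002, -0.001, -1.0]]
wrist_force: [0.5, 0.3, -3.5]
gripper_width: 0.0394
grasp_force: 61.5
```

>>> carry_out(commands=[{"grip": 1,"xyz": [0,0,-0.008],"rot": [0,0,0]},{"grip": 1,"xyz": [0,0,-0.014],"rot": [0,0,0]},{"grip": 1,"xyz": [0,0,-0.018],"rot": [0,0,0]},{"grip": 1,"xyz": [0,0,-0.021],"rot": [0,0,0]},{"grip": 1,"xyz": [0,0,-0.021],"rot": [0,0,0]}])

```text
time: 5.5
eef_pos: [0.5891, -0.3515, 0.2874]
orientation: [[0.989, -0.148, 0.001], [-0.148, -0.989, -0.001], [0.001, 0.0, -1.0]]
wrist_force: [0.3, 0.4, -3.6]
gripper_width: 0.0392
grasp_force: 61.5
```

>>> carry_out(commands=[{"grip": 1,"xyz": [0,0,-0.001],"rot": [0,0,0]},{"grip": 1,"xyz": [0,0,-0.002],"rot": [0,0,0]},{"grip": 1,"xyz": [0,0,-0.002],"rot": [0,0,0]}])

```text
time: 5.8
eef_pos: [0.5889, -0.3516, 0.285]
orientation: [[0.989, -0.148, 0.001], [-0.148, -0.989, -0.0], [0.001, 0.0, -1.0]]
wrist_force: [-0.0, -0.0, -2.9]
gripper_width: 0.0393
grasp_force: 61.7
```

>>> carry_out(commands=[{"grip": 1,"xyz": [0,0,-0.001],"rot": [0,0,0]},{"grip": 1,"xyz": [0,0,-0.001],"rot": [0,0,0]},{"grip": 1,"xyz": [0,0,-0.001],"rot": [0,0,0]}])

```text
time: 6.1
eef_pos: [0.5892, -0.3516, 0.2849]
orientation: [[0.989, -0.148, 0.001], [-0.148, -0.989, -0.001], [0.001, 0.0, -1.0]]
wrist_force: [-1.1, 0.6, 6.5]
gripper_width: 0.0389
grasp_force: 62.2
```

>>> carry_out(commands=[{"grip": 0.3,"xyz": [0,0,0],"rot": [0,0,0]},{"grip": 0,"xyz": [0,0,0],"rot": [0,0,0]},{"grip": 0,"xyz": [0,0,0],"rot": [0,0,0]},{"grip": 0,"xyz": [0,0,0],"rot": [0,0,0]},{"grip": 0,"xyz": [0,0,0],"rot": [0,0,0]}])

```text
time: 6.6
eef_pos: [0.5888, -0.3515, 0.2836]
orientation: [[0.989, -0.148, -0.0], [-0.148, -0.989, 0.0], [-0.0, -0.0, -1.0]]
wrist_force: [0.3, 0.1, 0.0]
gripper_width: 0.0856
grasp_force: 0.0
```

>>> carry_out(commands=[{"grip": 0,"xyz": [0,0,0.02],"rot": [0,0,0]},{"grip": 0,"xyz": [0,0,0.06],"rot": [0,0,0]},{"grip": 0,"xyz": [0,0,0.1],"rot": [0,0,0]},{"grip": 0,"xyz": [0,0,0.13],"rot": [0,0,0]},{"grip": 0,"xyz": [0,0,0.13],"rot": [0,0,0]}])

```text
time: 7.1
eef_pos: [0.5899, -0.3521, 0.4192]
orientation: [[0.989, -0.148, 0.007], [-0.148, -0.989, -0.004], [0.008, 0.003, -1.0]]
wrist_force: [1.3, -0.0, 0.5]
gripper_width: 0.0853
grasp_force: 0.0
```

```bash
python3 - <<'E'
from h import *
from cell import snapshot
import cv2
s=monitor.state();print(s["eef_pos"],s["wrist_force"],s["gripper_width"])
a=snapshot("scene")[:,:,::-1];cv2.imwrite("pics/sc3.png",cv2.resize(a[120:270,110:310],(800,600),interpolation=cv2.INTER_CUBIC))
E
```

```text
[ 0.58985633 -0.35208975  0.41919089] [ 1.33176335 -0.03124454  0.52270856] 0.08528991210872564
```

View pics/sc3.png

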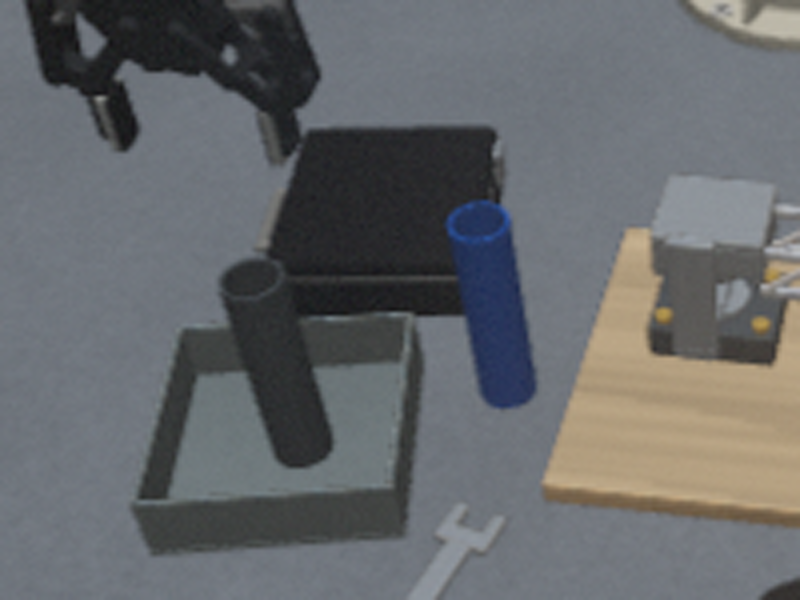

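The tube stands in the tray, base at (300,460), and has been released. Now I'll go to the tab, turning 90° so the fingers close along rig x.

>>> carry_out(commands=[{"grip": 0.3,"xyz": [-0.002,0.025,0],"rot": [0,0,0.143]},{"grip": 0.6,"xyz": [-0.004,0.05,0],"rot": [0,0,0.286]},{"grip": 0.6,"xyz": [-0.006,0.075,0],"rot": [0,0,0.429]},{"grip": 0.6,"xyz": [-0.008,0.1,0],"rot": [0,0,0.572]},{"grip": 0.6,"xyz": [-0.01,0.125,0],"rot": [0,0,0.715]}])

```text
time: 7.65
eef_pos: [0.5783, -0.2254, 0.412]
orientation: [[0.841, 0.542, -0.002], [0.542, -0.841, 0.001], [-0.001, -0.002, -1.0]]
wrist_force: [-0.2, -0.2, -0.7]
gripper_width: 0.0342
grasp_force: 0.0
```

>>> carry_out(commands=[{"grip": 0.6,"xyz": [-0.002,0.025,0],"rot": [0,0,0.143]},{"grip": 0.6,"xyz": [-0.004,0.05,0],"rot": [0,0,0.286]},{"grip": 0.6,"xyz": [-0.006,0.075,0],"rot": [0,0,0.429]},{"grip": 0.6,"xyz": [-0.008,0.1,0],"rot": [0,0,0.572]},{"grip": 0.6,"xyz": [-0.01,0.125,0],"rot": [0,0,0.715]}])

```text
time: 8.15
eef_pos: [0.5683, -0.1004, 0.4122]
orientation: [[0.279, 0.96, -0.002], [0.96, -0.279, 0.0], [-0.0, -0.002, -1.0]]
wrist_force: [0.7, -0.6, 0.4]
gripper_width: 0.0343
grasp_force: 0.0
```

>>> carry_out(commands=[{"grip": 0.6,"xyz": [0,0.017,0],"rot": [0,0,0.141]},{"grip": 0.6,"xyz": [0,0.017,0],"rot": [0,0,0.141]},{"grip": 0.6,"xyz": [0,0.017,0],"rot": [0,0,0.141]},{"grip": 0.6,"xyz": [0,0.017,0],"rot": [0,0,0.141]}])

```text
time: 8.55
eef_pos: [0.5688, -0.0851, 0.4131]
orientation: [[0.15, 0.989, -0.001], [0.989, -0.15, -0.0], [-0.0, -0.001, -1.0]]
wrist_force: [0.2, -0.3, -0.0]
gripper_width: 0.0344
grasp_force: 0.0
```

```bash
python3 - <<'E'
from h import *
from cell import snapshot
import cv2
s=monitor.state();a=snapshot("wrist")[:,:,::-1].copy()
print(s["eef_pos"],s["orientation"],s["joint_pos"],s["gripper_width"])
for X in([.569,-.0845,.168],[.4925,-.073,.13]):
    u=wproj(X,s);print(u);cv2.drawMarker(a,tuple(int(i) for i in u),(0,0,255),1,8)
cv2.imwrite("pics/w2.png",cv2.resize(a,(800,500)))
E
```

```text
[ 0.56878262 -0.08510009  0.41310249] [[ 1.50289577e-01  9.88641658e-01 -8.45132242e-04]
 [ 9.88641976e-01 -1.50289770e-01 -1.69288184e-04]
 [-2.94380082e-04 -8.10090960e-04 -9.99999629e-01]] [-8.65382671e+00  1.53563143e+01  9.93053213e+01 -1.85617142e-02
  6.53847774e+01 -2.37294716e-03] 0.034397036445509094
[322.02511868 213.84028192]
[236.49235305 199.5144403 ]
```

View pics/w2.png

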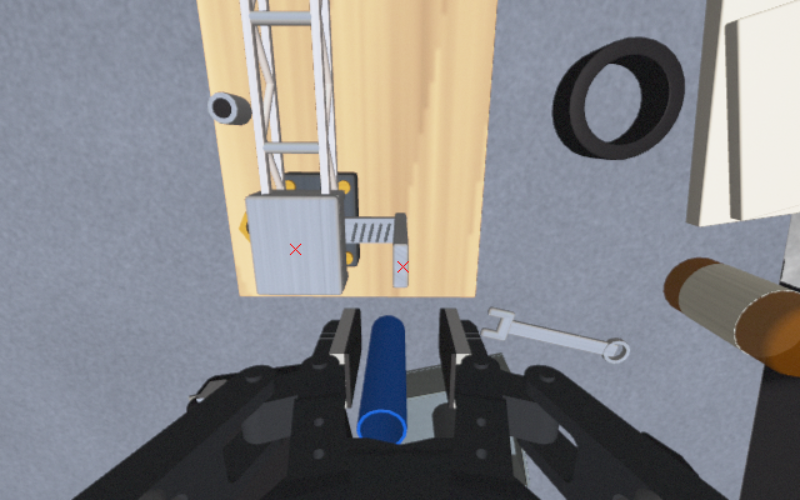

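The wrist view puts the tab top at (401,265), right on the marker. Next I descend, check the pose, and grip.

>>> carry_out(commands=[{"grip": 0.6,"xyz": [0,0,-0.03],"rot": [0,0,0]},{"grip": 0.6,"xyz": [0,0,-0.06],"rot": [0,0,0]},{"grip": 0.6,"xyz": [0,0,-0.085],"rot": [0,0,0]},{"grip": 0.6,"xyz": [0,0,-0.103],"rot": [0,0,0]},{"grip": 0.6,"xyz": [0,0,-0.103],"rot": [0,0,0]}])

```text
time: 9.1
eef_pos: [0.5678, -0.0851, 0.3081]
orientation: [[0.15, 0.989, -0.005], [0.989, -0.15, 0.001], [-0.0, -0.005, -1.0]]
wrist_force: [0.5, -0.3, 1.3]
gripper_width: 0.0339
grasp_force: 0.0
```

>>> carry_out(commands=[{"grip": 1,"xyz": [0,0,0],"rot": [0,0,0]},{"grip": 1,"xyz": [0,0,0],"rot": [0,0,0]},{"grip": 1,"xyz": [0,0,0],"rot": [0,0,0]},{"grip": 1,"xyz": [0,0,0],"rot": [0,0,0]},{"grip": 1,"xyz": [0,0,0],"rot": [0,0,0]}], force=70)

```text
time: 9.6
eef_pos: [0.5689, -0.0847, 0.3116]
orientation: [[0.148, 0.989, 0.001], [0.989, -0.148, -0.001], [-0.0, 0.001, -1.0]]
wrist_force: [-3.5, -3.0, 6.6]
gripper_width: 0.009
grasp_force: 69.5
```

>>> carry_out(commands=[{"grip": 1,"xyz": [0.004,-0.0006,0],"rot": [0,0,0]},{"grip": 1,"xyz": [0.008,-0.0012,0],"rot": [0,0,0]},{"grip": 1,"xyz": [0.012,-0.0018,0],"rot": [0,0,0]},{"grip": 1,"xyz": [0.0155,-0.0023,0],"rot": [0,0,0]},{"grip": 1,"xyz": [0.0155,-0.0023,0],"rot": [0,0,0]}])

```text
time: 10.1
eef_pos: [0.5837, -0.087, 0.3115]
orientation: [[0.148, 0.989, -0.002], [0.989, -0.148, -0.0], [-0.001, -0.002, -1.0]]
wrist_force: [-10.3, -2.3, 10.9]
gripper_width: 0.009
grasp_force: 70.2
```

>>> carry_out(commands=[{"grip": 1,"xyz": [0,0,0],"rot": [0,0,0]},{"grip": 1,"xyz": [0,0,0],"rot": [0,0,0]}])

```text
time: 10.3
eef_pos: [0.5834, -0.0869, 0.3115]
orientation: [[0.148, 0.989, -0.003], [0.989, -0.148, -0.0], [-0.001, -0.002, -1.0]]
wrist_force: [-10.1, -2.7, 11.1]
gripper_width: 0.0085
grasp_force: 70.2
```

The latch is about 15 mm out, with 10 N on the wrist matching the spring. Now I'll swing up along the hinge arc.

>>> carry_out(commands=[{"grip": 1,"xyz": [0.002,0.0135,0.0158],"rot": [-0.0593,0.0089,0]},{"grip": 1,"xyz": [0.0041,0.0277,0.0307],"rot": [-0.1187,0.0178,0]},{"grip": 1,"xyz": [0.0064,0.0429,0.0448],"rot": [-0.178,0.0266,0]},{"grip": 1,"xyz": [0.0088,0.0588,0.0579],"rot": [-0.2374,0.0355,0]},{"grip": 1,"xyz": [0.0113,0.0757,0.07],"rot": [-0.2967,0.0444,0]}])

```text
time: 10.8
eef_pos: [0.5938, -0.0111, 0.3805]
orientation: [[0.141, 0.989, -0.05], [0.944, -0.15, -0.296], [-0.3, -0.005, -0.954]]
wrist_force: [-10.9, -3.7, -2.5]
gripper_width: 0.009
grasp_force: 70.0
```

>>> carry_out(commands=[{"grip": 1,"xyz": [0,0,0],"rot": [0,0,0]},{"grip": 1,"xyz": [0,0,0],"rot": [0,0,0]},{"grip": 1,"xyz": [0,0,0],"rot": [0,0,0]},{"grip": 1,"xyz": [0,0,0],"rot": [0,0,0]},{"grip": 1,"xyz": [0,0,0],"rot": [0,0,0]}])

```text
time: 11.3
eef_pos: [0.5938, -0.0118, 0.3799]
orientation: [[0.141, 0.989, -0.05], [0.944, -0.149, -0.293], [-0.298, -0.006, -0.955]]
wrist_force: [-10.4, -5.7, 0.2]
gripper_width: 0.0088
grasp_force: 70.2
```

```bash
python3 - <<'E'
from h import *
from cell import snapshot
import cv2
s=monitor.state();print(s["eef_pos"],s["wrist_force"],s["gripper_width"],s["grasp_force"])
a=snapshot("scene")[:,:,::-1];cv2.imwrite("pics/sc4.png",cv2.resize(a[100:295,120:380],(800,600),interpolation=cv2.INTER_CUBIC))
E
```

```text
[ 0.59377936 -0.01175958  0.37990592] [-10.39548273  -5.69030155   0.24545119] 0.008759924816295473 70.1617956161499
```

View pics/sc4.png

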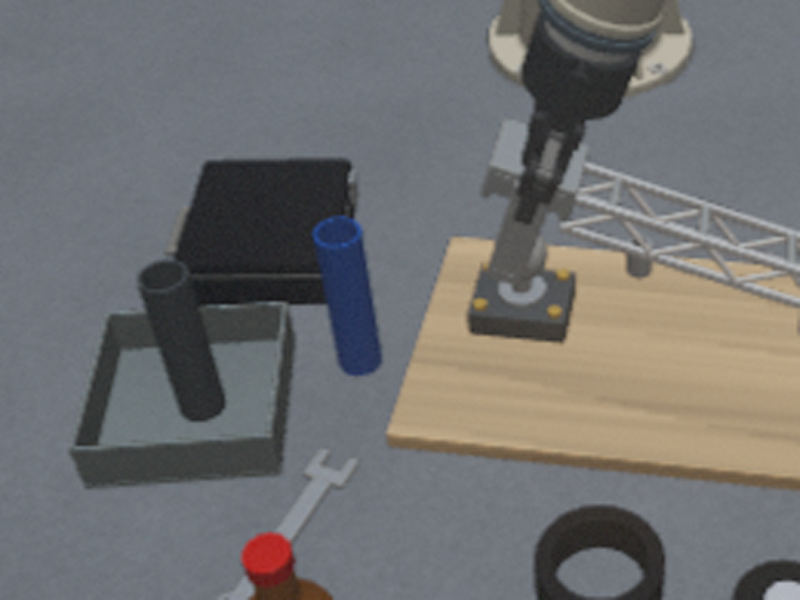

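The coupler is raised clear of the ball at about 0.29 rad and the fingers still hold it at (535,180). The tube stands in the tray, base at (205,405), and nothing else has moved. The arm is at rest, so I'll hand in.

```bash
python3 -c "
from cell import r
print(r.sign_off())"
```

```text
the job is handed in; nothing more can be done
None
```

I put the black tube in the grey tray, pulled the latch about 15 mm clear, and raised the tongue to about 0.29 rad (needed: 0.22), still gripped and still at hand-in; sign-off was accepted but returned no verdict.

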